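# Seat a billet at the stop of the feed gutter

### The arm

A 6-joint arm with a two-finger parallel gripper is mounted at the origin on the work surface. World frame = base frame: x ahead of the robot, y to its left, z up, the work surface at z = 0. Lengths are in m, angles in rad, forces in N, time in s.
With the tool pointing down it reaches from about 0.275 to 0.825 m from the base axis. Payload 5.2 kg.
Tool frame: the origin (TCP) lies midway between the tips of the shut fingers; the grasp point (between the pads) lies 19 mm behind it; x points along the fingers, y is the direction in which the jaws open and shut, and the axes are right-handed (so a half turn about x gives the same grasp; the last joint's range is limited). The gripper opens to 93 mm and grips with 3 to 60 N. Pads are 15 mm wide; open, the fingers measure 128 mm over their backs; the gripper's body (75 mm by 188 mm) begins 65 mm behind the grasp point.
Start: joints at [1.105, 0.259, 1.535, -0, 1.348, -0.203], TCP at [0.143, 0.531, 0.219] pointing down, gripper open.
Joint ranges: [-3.14, 3.14], [-0.91, 2.08], [0.19, 2.58], [-1.22, 4.36], [0.22, 2.71], [-3.12, 3.12]. Speed limits (rad/s): [2.57, 2.57, 3.14, 3.14, 3.14, 3.14].

### API

Orientations are given as a unit quaternion [w, x, y, z].
In Python, from station import robot, vision gives the robot as it stands.
- The arm moves only by the tool carry_out, never from a script. Its argument "motion" is a list of rows, each an object with "delta_pos": the shift along the tool's x, y, z in cm, a list of three; "delta_rot": the turn, a rotation vector about the tool's x, y, z in degrees, a list of three; "gripper": the finger opening in cm, from 0 to 9.3. In form: [{"delta_pos": [tx, ty, tz], "delta_rot": [wx, wy, wz], "gripper": gripper}, ...]. A call has 1 to 20 rows; each row is the pose to reach, as a shift and turn from the pose commanded when the call began, along the tool's axes at that moment; what a row does not reach only later rows make up. A row lasts 1/8 s, in which the tool goes at most 62.5 mm and 10.7 degrees, less where a joint would pass 70% of its speed; a pose out of reach is approached as far as the arm can. A call with a gripper value outside its range is refused whole. The fingers move at their own pace and stop on an object; "grip_force" is the grip in N (left out, the last holds). Time passes only in rows, so rows that repeat a pose let the fingers close. It gives the time, the measured TCP pose, the force and the opening at its end, in the units of the state.
- robot.get_state(): the state, without advancing time (a new reading comes with each control period).
- vision.get_image(name): name is "scene" or "top"; returns a dict with "frame" (420x560x3 uint8, red, green, blue), "mtx" (3x3 intrinsics, pixels), "R" (3x3) and "t" (3): a world point X has camera coordinates R X + t. Camera axes: x right, y down, z forward; pixel columns grow to the right and rows downward; lengths in m; the calibration is good to about 2 mm. A picture is of the moment at which its call begins. There is no depth.
- robot.finish_job(): hands the job in, once; it reports no verdict.
The state is a dict: "clock": time; "qpos": joint angles; "qd": joint speeds; "joint_torque": joint torques, N m; "position": TCP position; "tcp_rot": TCP orientation; "ft_force": force on the tool from outside, world axes, zero at the start; "moment": the same for the moment, N m; "finger_gap": opening from 0.0 (shut) to 1.0 (fully open).
Only numpy, scipy, OpenCV 4.12 (cv2) and the standard library are available. Lean on these libraries where they do the work, as an engineer would, in place of code of your own. Each camera call takes 0.05 s, during which the arm holds its last target.

### The job

With the fingertips, gently nudge the round steel billet up the sloping gutter, over the crest and fully home against the stop, then push the keeper bar all the way across the gutter behind it so that it cannot roll back. Only push: the billet must not be lifted off the gutter or flicked up it; leave the other things on the bench where they are.

Things in the scene. Friction and masses are not known exactly. Their poses are not given: they have to be found in the camera images.
- gutter: Fixed steel gutter on a 150x330x12 mm wooden board, flat on the table. Origin on the table under its centre line; z up, +y uphill along the gutter to the stop, x across. 43 mm wide inside; walls 4 mm thick, 12 mm above its floor. Floor level 35 mm above the table from y=-165 to -80 (loading length), then an 8 degree ramp to the crest. Low end: lip at y=-171 to -165, top 45 mm above table.
- crest (a point): Crest of the gutter floor on its centre line, 56 mm above the table at the gutter's y=+70 mm. From here the floor dips 8 degrees to 48 mm at y=+130. A billet let go on the ramp before the crest rolls back down; past it, it rolls by itself against the stop and stays.
- stop (a point): Top edge, centre, of the stop plate's face that meets the billet: the gutter's y=+130 mm, 90 mm above the table. Upright plate 63 mm wide across the gutter, 8 mm thick.
- billet: Round solid steel billet, lightly oiled (slips easily on fingers), 50 mm diameter, 40 mm long, about 0.6 kg (varies), in the gutter with its axis (body x) across it, so it rolls along it; 1.5 mm of play to each wall. Starts at rest on the loading length. Origin at its centre, 25 mm above the floor under it (60 mm above the table at the start). The body frame turns as it rolls.
- seat (a point): Where the billet's centre is when fully home against the stop: 105 mm along the gutter's +y from its origin, 76 mm above the table. Moves with the gutter.
- keeper (a joint): Angle (rad) of the keeper, a level steel bar 8 mm thick, 72 to 88 mm above the table, reaching 92 mm from its upright pivot. 0 = swung away from the gutter; grows counter-clockwise seen from above; 2.094 = closed at its end stop, bar straight across the gutter along its +x, 4.5 mm behind the seated billet. Starts at 0 to 0.5. Stays where left; takes about 0.6 N at the stub.
- keeper_pivot (a point): Top centre of the keeper's pivot: the gutter's x=-45, y=+71.5 mm, 98 mm above the table; boss 22 mm across on a post.
- keeper_stub (a point): Top centre of the upright round stub (12 mm diameter, from 72 to 108 mm above the table, 20 mm of it above the bar) near the free end of the keeper bar, 85 mm from the pivot. When closed it stands at the gutter's x=+40, y=+71.5 mm.
- blank: short upright dark steel bar blank, 42 mm across and 55 mm tall, standing beside the gutter. Origin at the centre of its underside. To be left alone.
- collar: steel pipe collar, 52 mm across, 30 mm tall, lying flat beside the gutter. Origin at the centre of its underside. To be left alone.
- swage: dark steel swage block 45 x 60 x 40 mm beside the low end of the gutter, on the side where the keeper is hinged. Origin at the centre of its underside. To be left alone.
- hammer: hammer, 280 mm long, lying left of the work, handle along its -x. Origin at the underside near the middle of its length. To be left alone.
- tongs: black smith's tongs, 280 mm long, lying right of the work. Origin at the underside near the middle of its length. To be left alone.
- tin: upright bare tin can, 74 mm across, 100 mm tall, left. Origin at the centre of its underside. To be left alone.
- brush: hand brush, 200 mm long, lying right. Origin at the underside near the middle of its length. To be left alone.

How it is judged:
On the way, in this order (a step that is already met when the one before it is completed fails the run):
1. the billet rests home against the stop while the keeper is still open (y of billet in the frame of gutter above 0.098 m and z of billet in the frame of gutter between 0.068 and 0.084 m and linear speed of billet below 0.03 m/s and value of joint keeper below 1.2 rad), for 0.3 s.
2. the keeper is swung across behind it (value of joint keeper above 1.95 rad), for 0.2 s.
At the end, for the whole second after the job is handed in: The billet rests in the gutter against the stop (within 7 mm of fully home), at rest, and the keeper is across the gutter behind it, within 0.14 rad (8 degrees) of its closed end stop (y of billet in the frame of gutter above 0.098 m and z of billet in the frame of gutter between 0.068 and 0.084 m and linear speed of billet below 0.03 m/s and horizontal distance between billet and seat below 0.008 m and value of joint keeper above 1.95 rad and angle between the x axis of billet and the x axis of gutter, either way round below 0.2 rad); the robot touches nothing.
It fails at once if the billet is lifted about 10 mm or more off the gutter (z of billet in the frame of gutter above 0.092 m or (y of billet in the frame of gutter below -0.06 m and z of billet in the frame of gutter above 0.073 m) or (y of billet in the frame of gutter below 0 m and z of billet in the frame of gutter above 0.082 m)).
It fails at once if the billet leaves the gutter sideways (x of billet in the frame of gutter above 0.012 m or x of billet in the frame of gutter below -0.012 m).
It fails at once if the billet is flicked (faster than 0.52 m/s) (linear speed of billet above 0.52 m/s).
It fails at once if another thing on the bench is moved more than 20 mm (distance of any of blank, collar, swage, hammer, tongs, tin, brush from where it was at the start of the episode above 0.02 m).
It also fails if it takes over 58 s, if anything falls off the work surface, if the arm or the gripper's body presses on something with over 40 N, if the wrist force passes 120 N, or if a joint passes its speed limit or range.

## Working session

There is one attempt and no reset: what is moved stays moved. The work goes in short steps, Python scripts to look and compute and a tool call to move; the robot and the scene stay as the last step left them, time stands still between calls to the robot, and variables do not carry over. Pictures are saved under pics/ and viewed, and the job is handed in when it is done.

Besides the shell and the picture viewer there is one more tool, called after "Emit:" as name(argument=value, ...) on one line, values as JSON. carry_out: Moves the arm, as the interface text tells. Its arguments: {"type":"object","properties":{"motion":{"type":"array","items":{"type":"object","properties":{"delta_pos":{"type":"array","items":{"type":"number"}},"delta_rot":{"type":"array","items":{"type":"number"}},"gripper":{"type":"number"}}}},"grip_force":{"type":"number"}},"required":["motion"]}

```bash
mkdir -p pics; ls; python3 - <<'E'
from station import robot, vision
import cv2,pickle
d={}
for n in("scene","top"):
    im=vision.get_image(n); d[n]=im
    cv2.imwrite(f"pics/{n}0.png",cv2.cvtColor(im["frame"],cv2.COLOR_RGB2BGR))
    print(n,im["mtx"].tolist(),im["R"].round(4).tolist(),im["t"])
pickle.dump(d,open("im0.pkl","wb"))
print(robot.get_state())
E
```

```text
pics
scene [[512.4870233997293, 0.0, 286.90985784178156], [0.0, 512.4870233997293, 213.0544654541503], [0.0, 0.0, 1.0]] [[-0.2519, 0.9678, -0.0034], [0.6294, 0.1612, -0.7602], [-0.7352, -0.1936, -0.6497]] [ 0.15902271 -0.26707361  1.96501206]
top [[427.16636626379807, 0.0, 280.9554364942053], [0.0, 427.16636626379807, 209.83772064099674], [0.0, 0.0, 1.0]] [[0.0065, -1.0, 0.0047], [-0.9841, -0.0073, -0.1776], [0.1776, -0.0035, -0.9841]] [-9.73270348e-04  5.37630484e-01  1.21641435e+00]
{'clock': 0.1, 'qpos': array([ 1.10519874e+00,  2.59254215e-01,  1.53595619e+00, -4.90568911e-06,
        1.34798247e+00, -2.02804715e-01]), 'qd': array([-0.00131601, -0.00204137, -0.00050034, -0.00013241,  0.00201898,
       -0.00075369]), 'joint_torque': array([ 2.95604143e-03, -4.38199925e+01, -2.84644085e+01,  7.18440791e-02,
        3.62020754e-02, -4.90383286e-06]), 'position': array([0.14264032, 0.53068572, 0.21791639]), 'tcp_rot': array([ 0.7008273 ,  0.09210876,  0.70119526, -0.0931788 ]), 'ft_force': array([ 0.11609057,  0.184565  , -0.60086732]), 'moment': array([-0.0177391 , -0.01110505,  0.0393292 ]), 'finger_gap': 1.0014601464918187}
```

View pics/scene0.png

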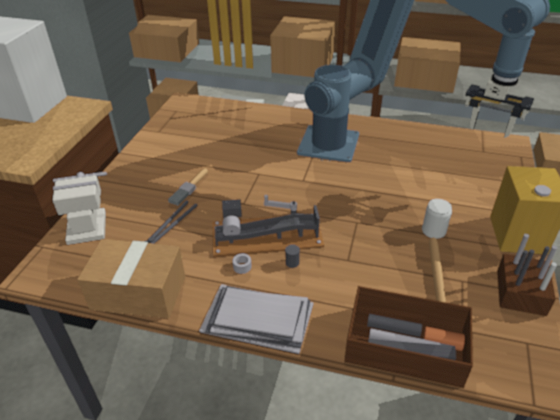

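View pics/top0.png

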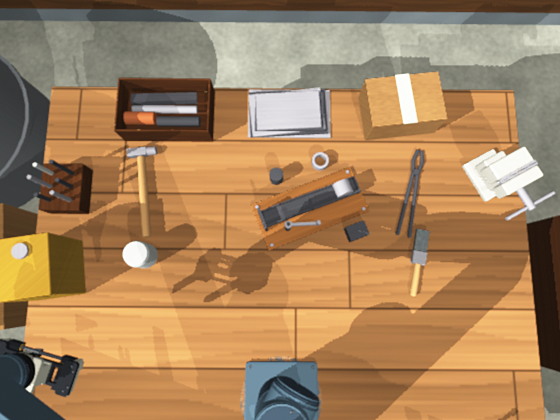

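The scene view shows the gutter at about (265,228) with the stop on its right. In the top view it lies at about (310,205): stop on the left at (263,215), billet at (345,187), keeper at (300,224), swage at (357,231). I'll zoom in on both.

```bash
python3 - <<'E'
import cv2
a=cv2.imread("pics/top0.png")[140:260,240:390]; cv2.imwrite("pics/topz.png",cv2.resize(a,None,fx=5,fy=5,interpolation=cv2.INTER_CUBIC))
a=cv2.imread("pics/scene0.png")[185:280,200:340]; cv2.imwrite("pics/scenez.png",cv2.resize(a,None,fx=5,fy=5,interpolation=cv2.INTER_CUBIC))
E
```

```text
(no output)
```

View pics/topz.png

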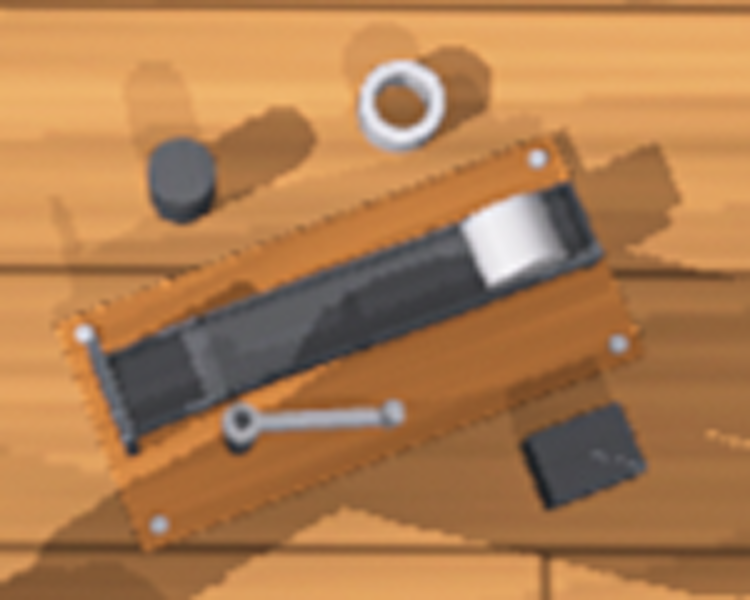

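View pics/scenez.png

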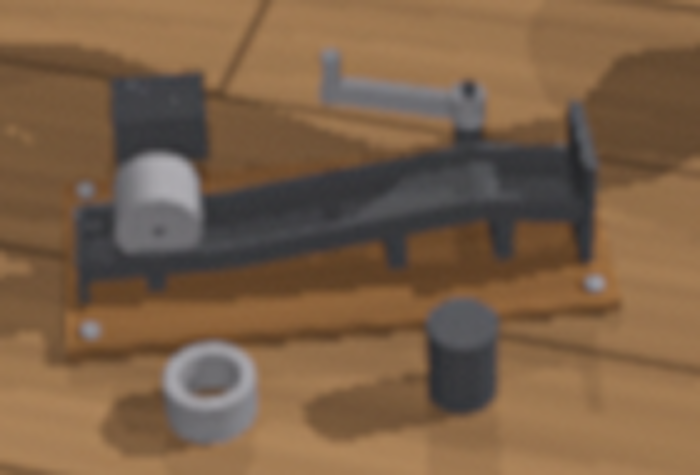

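```bash
cat > h.py <<'E'
import numpy as np,pickle
d=pickle.load(open("im0.pkl","rb"))
OFF={"top":(240,140),"scene":(200,185)}
def full(n,p): return (np.array(p,float)+.5)/5-.5+np.array(OFF[n])
def ray(n,px,z):
    c=d[n];R=np.array(c["R"]);t=np.array(c["t"])
    v=R.T@np.linalg.inv(c["mtx"])@np.array([px[0],px[1],1.]);o=-R.T@t
    return o+v*(z-o[2])/v[2]
def proj(n,X):
    c=d[n];q=c["mtx"]@(np.array(c["R"])@X+np.array(c["t"]));return q[:2]/q[2]
E
python3 - <<'E'
from h import *
from scipy.optimize import least_squares
# local pt, observed; board bolts/corners with unknown x offset
obs=[("top",(241,421),(-.045,.0715,.098),0),("scene",(468,92),(-.045,.0715,.098),0),
("top",(133,448),(-.0315,.134,.090),0),
("scene",(576,103),(-.0315,.134,.090),0),("scene",(590,160),(.0315,.134,.090),0),
("top",(62,322),(.075,.165,.012),1),("top",(553,130),(.075,-.165,.012),1),("top",(640,352),(-.075,-.165,.012),1),("top",(150,550),(-.075,.165,.012),1),
("scene",(66,357),(.075,-.165,.012),1),("scene",(618,303),(.075,.165,.012),1)]
def loc(p,X,b):
    c,s=np.cos(p[2]),np.sin(p[2]);x=X[0]+b*p[3];return np.array([p[0]+c*x-s*X[1],p[1]+s*x+c*X[1],X[2]])
def f(p): return np.concatenate([proj(n,loc(p,X,b))-full(n,o) for n,o,X,b in obs])
r=least_squares(f,[.5,-.05,.36,0],loss="soft_l1",x_scale=[.01,.01,.1,.01]);p=r.x
print(p,np.degrees(p[2]));print(f(p).reshape(-1,2).round(2))
st=[ray("top",full("top",(394,409)),.108),ray("scene",full("scene",(331,53)),.108)]
c,s=np.cos(p[2]),np.sin(p[2]);M=np.array([[c,s],[-s,c]])
for w in st:
    l=M@(w[:2]-p[:2]);v=l-[-.045,.0715];print("stub",w,l,np.hypot(*v),"kang",np.arctan2(v[1],v[0])+2.0944)
# billet: top view; ridge ends at z .085?
for q in [(513,238)]:
    w=ray("top",full("top",q),.075);print("billet~",w,M@(w[:2]-p[:2]))
w=ray("scene",full("scene",(158,229)),.060);print("end hole",w,M@(w[:2]-p[:2]))
for q,z in [((585,455),.04)]:
    w=ray("top",full("top",q),z);print("swage",w,M@(w[:2]-p[:2]))
for q,z in [((182,165),.055),((402,98),.03)]:
    w=ray("top",full("top",q),z);print("bl/collar",w,M@(w[:2]-p[:2]))
for n,q in (("top",(586,222)),("scene",(78,208))):
    w=ray(n,full(n,q),.046);print("lip?",w,M@(w[:2]-p[:2]))
E
```

```text
[ 0.55997908 -0.07579838  0.37745098 -0.00722381] 21.626347875521315
[[ 3.28 -1.07]
 [-3.05 -1.96]
 [ 2.58 -2.56]
 [-3.53 -0.96]
 [-2.92  1.25]
 [-3.74 -0.21]
 [-2.36  0.48]
 [-0.66  0.39]
 [-3.81  0.02]
 [ 1.78 -1.35]
 [ 2.94 -0.49]]
stub [ 0.49463225 -0.10228508  0.108     ] [-0.0705086  -0.00053852] 0.07642144028115583 kang 0.18328393696870227
stub [ 0.49486453 -0.10115991  0.108     ] [-0.06987799  0.00042184] 0.07530617052038778 kang 0.1869209235100271
billet~ [ 0.6014112  -0.17592672  0.075     ] [ 0.00161309 -0.10834991]
end hole [ 0.62142857 -0.17113848  0.06      ] [ 0.0219861  -0.11127617]
swage [ 0.47837272 -0.22129315  0.04      ] [-0.12948425 -0.10517678]
bl/collar [0.64944371 0.01834448 0.055     ] [0.1178635  0.05454349]
bl/collar [ 0.69977078 -0.11615573  0.03      ] [ 0.11507757 -0.08903701]
lip? [ 0.61846875 -0.22431435  0.046     ] [-0.00036346 -0.15961799]
lip? [ 0.60144527 -0.22993765  0.046     ] [-0.01826109 -0.15857141]
```

```bash
cat > fit.py <<'E'
from h import *
from scipy.optimize import least_squares
obs=[("top",(241,421),(-.045,.0715,.098),0),("scene",(468,92),(-.045,.0715,.098),0),
("top",(133,448),(-.0315,.134,.090),0),
("scene",(576,103),(-.0315,.134,.090),0),("scene",(590,160),(.0315,.134,.090),0),
("top",(62,322),(.075,.165,.012),1),("top",(553,130),(.075,-.165,.012),1),("top",(640,352),(-.075,-.165,.012),1),("top",(150,550),(-.075,.165,.012),1),
("scene",(66,357),(.075,-.165,.012),1),("scene",(618,303),(.075,.165,.012),1)]
def loc(p,X,b):
    c,s=np.cos(p[2]),np.sin(p[2]);x=X[0]+b*p[3];y=X[1]+b*p[4];return np.array([p[0]+c*x-s*y,p[1]+s*x+c*y,X[2]])
def f(p): return np.concatenate([proj(n,loc(p,X,b))-full(n,o) for n,o,X,b in obs])
r=least_squares(f,[.5,-.05,.36,0,0],loss="soft_l1",x_scale=[.01,.01,.1,.01,.01]);p=r.x
print(p,np.degrees(p[2]));print(f(p).reshape(-1,2).round(2))
c,s=np.cos(p[2]),np.sin(p[2]);M=np.array([[c,s],[-s,c]])
def L(n,q,z):
    w=ray(n,full(n,q),z); return w.round(4),(M@(w[:2]-p[:2])).round(4)
for n,q in (("top",(394,409)),("scene",(331,53))):
    w,l=L(n,q,.108);v=l-[-.045,.0715];print("stub",w,l,np.hypot(*v),"kang",np.arctan2(v[1],v[0])+2.0944)
print("billet",L("top",(513,238),.075),L("scene",(158,229),.060))
print("swage",L("top",(585,455),.04)); print(L("top",(182,165),.055),L("top",(402,98),.03))
for n,q in (("top",(586,222)),("scene",(78,208))): print("lip",L(n,q,.046))
E
python3 fit.py
```

```text
[ 0.55692524 -0.06653579  0.38697857 -0.00965824 -0.01773697] 22.172238851570416
[[ 0.23  0.15]
 [ 0.   -2.23]
 [-0.43 -1.14]
 [-0.48 -1.36]
 [ 0.43  0.81]
 [-1.1  -0.09]
 [-0.16 -0.32]
 [ 2.   -0.6 ]
 [-0.68 -0.03]
 [-0.76 -1.15]
 [ 0.29 -1.03]]
stub [ 0.4946 -0.1023  0.108 ] [-0.0712 -0.0096] 0.08522704969667787 kang 0.2111292905837967
stub [ 0.4949 -0.1012  0.108 ] [-0.0705 -0.0086] 0.08406104924398694 kang 0.21539630878481497
billet (array([ 0.6014, -0.1759,  0.075 ]), array([-1.000e-04, -1.181e-01])) (array([ 0.6214, -0.1711,  0.06  ]), array([ 0.0203, -0.1212]))
swage (array([ 0.4784, -0.2213,  0.04  ]), array([-0.1311, -0.1137]))
(array([0.6494, 0.0183, 0.055 ]), array([0.1177, 0.0437])) (array([ 0.6998, -0.1162,  0.03  ]), array([ 0.1136, -0.0999]))
lip (array([ 0.6185, -0.2243,  0.046 ]), array([-0.0026, -0.1693]))
lip (array([ 0.6014, -0.2299,  0.046 ]), array([-0.0204, -0.1681]))
```

```bash
cat >> h.py <<'E'
from scipy.spatial.transform import Rotation as Ro
P0=np.array([.557,-.0665,0.]);YAW=.387
G=Ro.from_euler('z',YAW)
def g2w(l): return P0+G.apply(l)
def tool(s): q=s["tcp_rot"]; return Ro.from_quat([q[1],q[2],q[3],q[0]])
def show(s):
    T=tool(s);print("t",round(s["clock"],2),"pos",s["position"].round(4),"loc",(G.inv().apply(s["position"]-P0)*1e3).round(1),"F",s["ft_force"].round(2),"gap",round(s["finger_gap"],3),"q",s["qpos"].round(2))
    print("tool axes in gutter frame\n",G.inv().as_matrix()@T.as_matrix().round(3))
def delta(s,l,R=None):
    "rows toward local target l (m)"
    T=tool(s);print("target",l,"delta cm",(T.inv().apply(g2w(np.array(l))-s["position"])*100).round(2))
E
python3 - <<'E'
from h import *
from station import robot
s=robot.get_state();show(s)
# desired: tool x=-z ; tool y = +-gutter x
for sg in(1,-1):
    x=np.array([0,0,-1.]);y=sg*G.apply([1,0,0]);z=np.cross(x,y)
    D=Ro.from_matrix(np.c_[x,y,z]);print(sg,np.degrees((tool(s).inv()*D).as_rotvec()).round(1))
delta(s,[0,-.161,.13]);print(g2w([0,-.165,0]))
E
```

```text
t 0.1 pos [0.1426 0.5307 0.2179] loc [-158.3  709.4  217.9] F [ 0.12  0.18 -0.6 ] gap 1.001 q [ 1.11  0.26  1.54 -0.    1.35 -0.2 ]
tool axes in gutter frame
 [[-1.30345744e-03  6.05351794e-01  7.96432800e-01]
 [-5.48633480e-04  7.96432800e-01 -6.05351794e-01]
 [-1.00000000e+00 -2.00000000e-03  0.00000000e+00]]
1 [52.8  0.   0.1]
-1 [-1.272e+02 -1.000e-01  0.000e+00]
target [0, -0.161, 0.13] delta cm [  8.86 -59.71  65.27]
[ 0.61927298 -0.2192975   0.        ]
```

Emit:
carry_out(motion=[{"delta_pos": [0,-6,6.5],"delta_rot": [9,0,0],"gripper": 0},{"delta_pos": [0,-10,11],"delta_rot": [18,0,0],"gripper": 0},{"delta_pos": [0,-14,15],"delta_rot": [26,0,0],"gripper": 0},{"delta_pos": [0,-18,19.5],"delta_rot": [34,0,0],"gripper": 0},{"delta_pos": [0,-22,24],"delta_rot": [42,0,0],"gripper": 0},{"delta_pos": [0,-26,28],"delta_rot": [50,0,0],"gripper": 0},{"delta_pos": [0,-30,32.5],"delta_rot": [52.8,0,0],"gripper": 0},{"delta_pos": [0,-34,37],"delta_rot": [52.8,0,0],"gripper": 0},{"delta_pos": [0,-38,41],"delta_rot": [52.8,0,0],"gripper": 0},{"delta_pos": [0,-42,46],"delta_rot": [52.8,0,0],"gripper": 0},{"delta_pos": [0,-46,50],"delta_rot": [52.8,0,0],"gripper": 0},{"delta_pos": [0,-50,54.5],"delta_rot": [52.8,0,0],"gripper": 0},{"delta_pos": [0,-54,59],"delta_rot": [52.8,0,0],"gripper": 0},{"delta_pos": [0,-58,63.5],"delta_rot": [52.8,0,0],"gripper": 0},{"delta_pos": [0,-60,65.5],"delta_rot": [52.8,0,0],"gripper": 0},{"delta_pos": [0,-60,65.5],"delta_rot": [52.8,0,0],"gripper": 0},{"delta_pos": [0,-60,65.5],"delta_rot": [52.8,0,0],"gripper": 0},{"delta_pos": [0,-60,65.5],"delta_rot": [52.8,0,0],"gripper": 0}])

```text
clock: 2.35
position: [0.619, -0.2169, 0.219]
tcp_rot: [0.587, 0.394, 0.587, -0.394]
ft_force: [0.3, -0.1, -0.4]
finger_gap: 0.004
```

```bash
python3 - <<'E'
from h import *
from station import robot,vision
import cv2
s=robot.get_state();show(s);delta(s,[0,-.166,.054])
im=vision.get_image("scene")["frame"][120:290,180:380];cv2.imwrite("pics/s1.png",cv2.cvtColor(cv2.resize(im,None,fx=3,fy=3,interpolation=2),4))
E
```

```text
t 2.35 pos [ 0.619  -0.2169  0.219 ] loc [   0.7 -162.7  219. ] F [ 0.29 -0.13 -0.42] gap 0.004 q [-0.51  0.45  1.26  0.    1.44 -0.89]
tool axes in gutter frame
 [[ 0.00000000e+00  1.00017983e+00  5.61689727e-04]
 [ 0.00000000e+00  5.61689727e-04 -1.00017983e+00]
 [-1.00000000e+00  0.00000000e+00  0.00000000e+00]]
target [0, -0.166, 0.054] delta cm [16.5  -0.07  0.33]
```

View pics/s1.png

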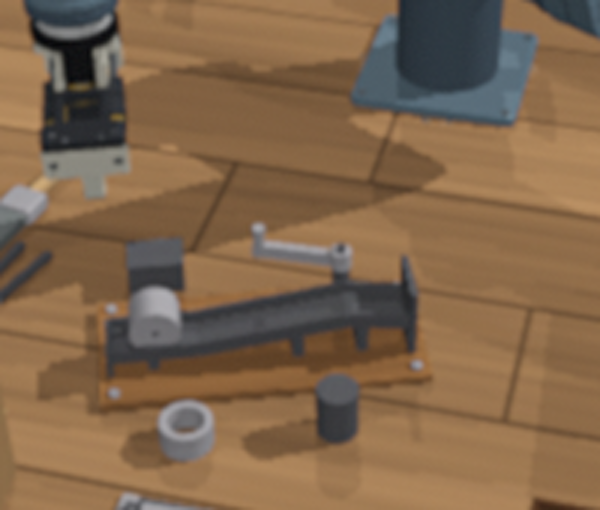

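The fingers are shut at (93,185) in the crop, above and behind the billet at (155,317), and everything is untouched. Next I lower them behind the billet, above the lip and walls.

Emit:
carry_out(motion=[{"delta_pos": [4,-0.05,0.4],"delta_rot": [0,0,0],"gripper": 0},{"delta_pos": [8,-0.05,0.4],"delta_rot": [0,0,0],"gripper": 0},{"delta_pos": [12,-0.05,0.4],"delta_rot": [0,0,0],"gripper": 0},{"delta_pos": [14.5,-0.05,0.4],"delta_rot": [0,0,0],"gripper": 0},{"delta_pos": [16,-0.05,0.4],"delta_rot": [0,0,0],"gripper": 0},{"delta_pos": [16.5,-0.05,0.4],"delta_rot": [0,0,0],"gripper": 0},{"delta_pos": [16.5,-0.05,0.4],"delta_rot": [0,0,0],"gripper": 0}])

```text
clock: 3.28
position: [0.621, -0.2224, 0.0544]
tcp_rot: [0.587, 0.395, 0.586, -0.395]
ft_force: [-0.8, -0.6, 0.7]
finger_gap: 0.005
```

```bash
python3 - <<'E'
from h import *
from station import robot,vision
import cv2
s=robot.get_state();show(s)
for n,(a,b,c,e) in {"scene":(170,290,180,340),"top":(130,260,230,400)}.items():
    im=vision.get_image(n)["frame"][a:b,c:e];cv2.imwrite(f"pics/{n}2.png",cv2.cvtColor(cv2.resize(im,None,fx=4,fy=4,interpolation=2),4))
E
```

```text
t 3.27 pos [ 0.621  -0.2224  0.0544] loc [   0.4 -168.5   54.4] F [-0.79 -0.65  0.74] gap 0.005 q [-0.51  0.59  1.45  0.    1.1  -0.9 ]
tool axes in gutter frame
 [[ 5.48633480e-04  9.99802414e-01 -3.64355734e-04]
 [-1.30345744e-03 -3.64355734e-04 -9.99802414e-01]
 [-1.00000000e+00  1.00000000e-03  1.00000000e-03]]
```

View pics/scene2.png

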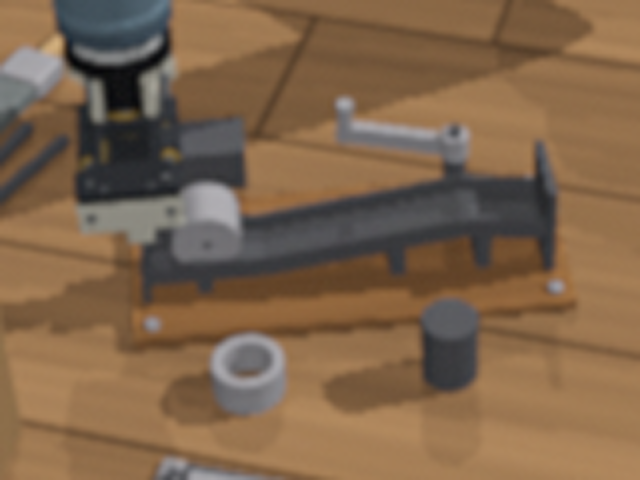

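View pics/top2.png

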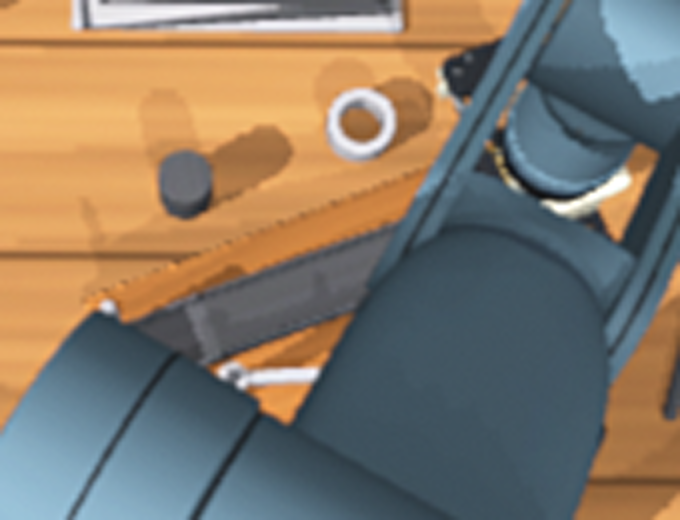

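The finger is behind the billet: the tip is at (145,235) and the billet at (207,222) in the scene crop. Now I push slowly, following the ramp.

Emit:
carry_out(motion=[{"delta_pos": [0,0,-0.4],"delta_rot": [0,0,0],"gripper": 0},{"delta_pos": [0,0,-0.9],"delta_rot": [0,0,0],"gripper": 0},{"delta_pos": [0,0,-1.4],"delta_rot": [0,0,0],"gripper": 0},{"delta_pos": [0,0,-1.9],"delta_rot": [0,0,0],"gripper": 0},{"delta_pos": [0,0,-2.5],"delta_rot": [0,0,0],"gripper": 0},{"delta_pos": [0,0,-3.1],"delta_rot": [0,0,0],"gripper": 0},{"delta_pos": [0,0,-3.7],"delta_rot": [0,0,0],"gripper": 0},{"delta_pos": [0,0,-4.3],"delta_rot": [0,0,0],"gripper": 0},{"delta_pos": [0,0,-4.9],"delta_rot": [0,0,0],"gripper": 0},{"delta_pos": [0,0,-5.5],"delta_rot": [0,0,0],"gripper": 0},{"delta_pos": [-0.05,0,-6.1],"delta_rot": [0,0,0],"gripper": 0},{"delta_pos": [-0.13,0,-6.7],"delta_rot": [0,0,0],"gripper": 0},{"delta_pos": [-0.2,0,-7.3],"delta_rot": [0,0,0],"gripper": 0},{"delta_pos": [-0.27,0,-7.9],"delta_rot": [0,0,0],"gripper": 0},{"delta_pos": [-0.35,0,-8.5],"delta_rot": [0,0,0],"gripper": 0},{"delta_pos": [-0.42,0,-9.1],"delta_rot": [0,0,0],"gripper": 0},{"delta_pos": [-0.5,0,-9.7],"delta_rot": [0,0,0],"gripper": 0},{"delta_pos": [-0.57,0,-10.3],"delta_rot": [0,0,0],"gripper": 0},{"delta_pos": [-0.65,0,-10.8],"delta_rot": [0,0,0],"gripper": 0},{"delta_pos": [-0.68,0,-11],"delta_rot": [0,0,0],"gripper": 0}])

```text
clock: 5.88
position: [0.5787, -0.1199, 0.0604]
tcp_rot: [0.587, 0.395, 0.587, -0.395]
ft_force: [1.3, -2.1, 1.7]
finger_gap: 0.006
```

```bash
python3 - <<'E'
from h import *
from station import robot,vision
import cv2
s=robot.get_state();show(s)
for n,(a,b,c,e) in {"scene":(170,290,180,340)}.items():
    im=vision.get_image(n)["frame"][a:b,c:e];cv2.imwrite(f"pics/{n}3.png",cv2.cvtColor(cv2.resize(im,None,fx=4,fy=4,interpolation=2),4))
E
```

```text
t 5.88 pos [ 0.5787 -0.1199  0.0604] loc [ -0.  -57.6  60.4] F [ 1.26 -2.12  1.71] gap 0.006 q [-0.39  0.48  1.63  0.    1.04 -0.78]
tool axes in gutter frame
 [[-9.26045461e-04  9.99802414e-01 -3.64355734e-04]
 [ 3.77411981e-04 -3.64355734e-04 -9.99802414e-01]
 [-1.00000000e+00  0.00000000e+00  0.00000000e+00]]
```

View pics/scene3.png

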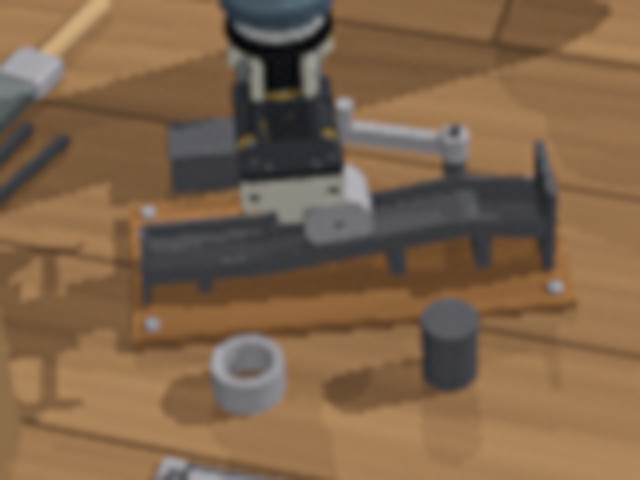

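```bash
python3 - <<'E'
from h import *
c=lambda px,o,k:(np.array(px)+.5)/k-.5+o
P=np.array([.619,-.2169,.219])
for h in(0,.02,.03,.04,.05,.06,.084):
    q=proj("scene",P+[0,0,h]); print(h,((q-[180,120]+.5)*3-.5).round(0), [((proj("scene",P+[0,0,h]+G.apply([a,0,0]))-[180,120]+.5)*3-.5).round(0).tolist() for a in (-.05,.0175,.05)])
# billet y from current hole px
q=c((338,224),[180,170],4);w=ray("scene",q,.068);print("billet end",G.inv().apply(w-P0))
E
python3 - <<'E'
import cv2
a=cv2.imread("pics/s1.png")[0:220,10:180];cv2.imwrite("pics/s1z.png",cv2.resize(a,None,fx=3.4,fy=2.7))
E
```

```text
0 [ 95. 194.] [[94.0, 162.0], [96.0, 206.0], [97.0, 228.0]]
0.02 [ 93. 177.] [[92.0, 145.0], [94.0, 188.0], [94.0, 210.0]]
0.03 [ 92. 168.] [[91.0, 136.0], [92.0, 179.0], [93.0, 201.0]]
0.04 [ 91. 159.] [[90.0, 127.0], [91.0, 170.0], [92.0, 192.0]]
0.05 [ 90. 150.] [[89.0, 118.0], [90.0, 161.0], [91.0, 183.0]]
0.06 [ 89. 140.] [[88.0, 109.0], [89.0, 152.0], [90.0, 174.0]]
0.084 [ 86. 118.] [[85.0, 87.0], [86.0, 129.0], [87.0, 151.0]]
billet end [ 0.02132457 -0.0241284   0.068     ]
```

View pics/s1z.png

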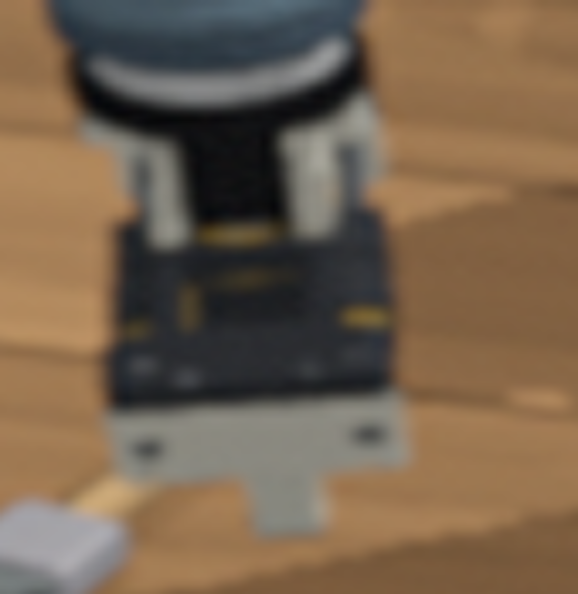

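Billet at local y ≈ -24 mm, as predicted. The gripper body sits 84 mm above the tip, so it clears the keeper. I continue over the crest.

Emit:
carry_out(motion=[{"delta_pos": [-0.04,0,-0.4],"delta_rot": [0,0,0],"gripper": 0},{"delta_pos": [-0.12,0,-1],"delta_rot": [0,0,0],"gripper": 0},{"delta_pos": [-0.2,0,-1.6],"delta_rot": [0,0,0],"gripper": 0},{"delta_pos": [-0.28,0,-2.2],"delta_rot": [0,0,0],"gripper": 0},{"delta_pos": [-0.36,0,-2.8],"delta_rot": [0,0,0],"gripper": 0},{"delta_pos": [-0.44,0,-3.4],"delta_rot": [0,0,0],"gripper": 0},{"delta_pos": [-0.52,0,-4],"delta_rot": [0,0,0],"gripper": 0},{"delta_pos": [-0.6,0,-4.6],"delta_rot": [0,0,0],"gripper": 0},{"delta_pos": [-0.68,0,-5.2],"delta_rot": [0,0,0],"gripper": 0},{"delta_pos": [-0.76,0,-5.8],"delta_rot": [0,0,0],"gripper": 0},{"delta_pos": [-0.84,0,-6.4],"delta_rot": [0,0,0],"gripper": 0},{"delta_pos": [-0.92,0,-7],"delta_rot": [0,0,0],"gripper": 0},{"delta_pos": [-1,0,-7.6],"delta_rot": [0,0,0],"gripper": 0},{"delta_pos": [-1.07,0,-8.1],"delta_rot": [0,0,0],"gripper": 0},{"delta_pos": [-1.14,0,-8.6],"delta_rot": [0,0,0],"gripper": 0},{"delta_pos": [-1.2,0,-9.1],"delta_rot": [0,0,0],"gripper": 0},{"delta_pos": [-1.25,0,-9.6],"delta_rot": [0,0,0],"gripper": 0},{"delta_pos": [-1.25,0,-10.1],"delta_rot": [0,0,0],"gripper": 0},{"delta_pos": [-1.25,0,-10.6],"delta_rot": [0,0,0],"gripper": 0},{"delta_pos": [-1.25,0,-10.6],"delta_rot": [0,0,0],"gripper": 0}])

```text
clock: 8.43
position: [0.5387, -0.0217, 0.0728]
tcp_rot: [0.587, 0.394, 0.587, -0.395]
ft_force: [-0.1, -0.1, -0.2]
finger_gap: 0.002
```

```bash
python3 - <<'E'
from h import *
from station import robot,vision
import cv2
s=robot.get_state();show(s)
for n,(a,b,c,e) in {"scene":(170,290,180,340)}.items():
    im=vision.get_image(n)["frame"][a:b,c:e];cv2.imwrite(f"pics/{n}4.png",cv2.cvtColor(cv2.resize(im,None,fx=4,fy=4,interpolation=2),4))
E
```

```text
t 8.43 pos [ 0.5387 -0.0217  0.0728] loc [-0.  48.4 72.8] F [-0.1  -0.14 -0.17] gap 0.002 q [-0.25  0.38  1.75  0.    1.01 -0.63]
tool axes in gutter frame
 [[-9.26045461e-04  9.99802414e-01 -3.64355734e-04]
 [ 3.77411981e-04 -3.64355734e-04 -9.99802414e-01]
 [-1.00000000e+00  0.00000000e+00 -1.00000000e-03]]
```

View pics/scene4.png

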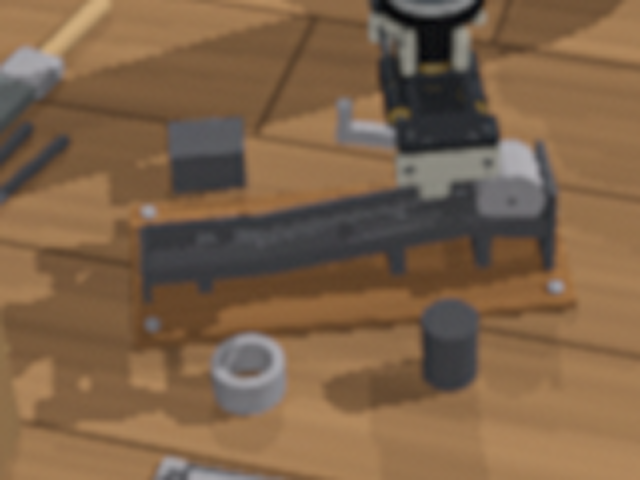

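The billet is home by the stop (end hole at (512,200)). Next I back off, lift, and go round to the outer side of the keeper stub.

Emit:
carry_out(motion=[{"delta_pos": [0,0,1.2],"delta_rot": [0,0,0],"gripper": 0},{"delta_pos": [-2.5,0,2],"delta_rot": [0,0,0],"gripper": 0},{"delta_pos": [-6,0,2],"delta_rot": [0,0,0],"gripper": 0},{"delta_pos": [-6.5,-2,3.5],"delta_rot": [0,0,0],"gripper": 0},{"delta_pos": [-6.5,-5.5,5],"delta_rot": [0,0,0],"gripper": 0},{"delta_pos": [-6.5,-9,6],"delta_rot": [0,0,0],"gripper": 0},{"delta_pos": [-6.5,-11.4,6.1],"delta_rot": [0,0,0],"gripper": 0},{"delta_pos": [-6.5,-11.4,6.1],"delta_rot": [0,0,0],"gripper": 0},{"delta_pos": [-4,-11.4,6.1],"delta_rot": [0,0,0],"gripper": 0},{"delta_pos": [-2.2,-11.4,6.1],"delta_rot": [0,0,0],"gripper": 0},{"delta_pos": [-2.2,-11.4,6.1],"delta_rot": [0,0,0],"gripper": 0}])

```text
clock: 9.85
position: [0.4566, -0.1214, 0.0939]
tcp_rot: [0.586, 0.395, 0.588, -0.395]
ft_force: [-0.2, -0.1, 0.4]
finger_gap: 0.004
```

```bash
python3 - <<'E'
from h import *
from station import robot,vision
import cv2
s=robot.get_state();show(s)
for n,(a,b,c,e) in {"scene":(170,290,180,340)}.items():
    im=vision.get_image(n)["frame"][a:b,c:e];cv2.imwrite(f"pics/{n}5.png",cv2.cvtColor(cv2.resize(im,None,fx=4,fy=4,interpolation=2),4))
q=(np.array((512,200))+.5)/4-.5+[180,170];print(G.inv().apply(ray("scene",q,.076)-P0))
E
```

```text
t 9.85 pos [ 0.4566 -0.1214  0.0939] loc [-113.7  -12.9   93.9] F [-0.23 -0.13  0.39] gap 0.004 q [-0.5   0.25  1.88  0.    1.01 -0.88]
tool axes in gutter frame
 [[-1.47467894e-03  9.99802414e-01 -3.64355734e-04]
 [ 1.68086942e-03 -3.64355734e-04 -9.99802414e-01]
 [-1.00000000e+00 -1.00000000e-03 -2.00000000e-03]]
[0.02126957 0.10515366 0.076     ]
```

View pics/scene5.png

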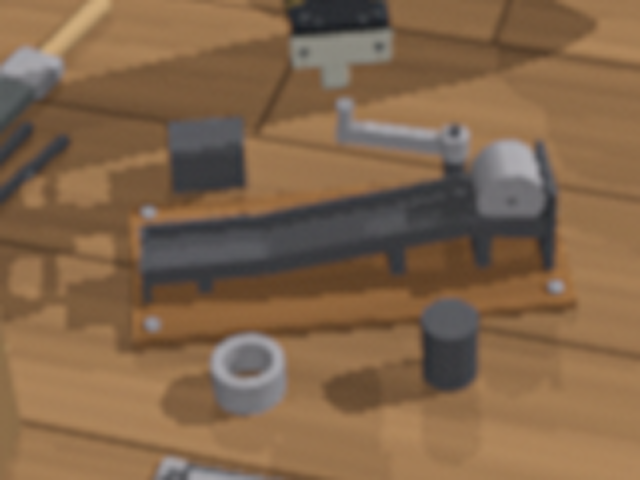

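The billet measures y = 105 mm, so it is home. The fingertip is at (335,80), on the outer side of the stub at (345,105). Stage 1 pushes the stub towards +x.

Emit:
carry_out(motion=[{"delta_pos": [0,0.7,0.05],"delta_rot": [0,0,0],"gripper": 0},{"delta_pos": [0,1.4,0.1],"delta_rot": [0,0,0],"gripper": 0},{"delta_pos": [0,2.1,0.1],"delta_rot": [0,0,0],"gripper": 0},{"delta_pos": [0,2.9,0.15],"delta_rot": [0,0,0],"gripper": 0},{"delta_pos": [0,3.7,0.2],"delta_rot": [0,0,0],"gripper": 0},{"delta_pos": [0,4.5,0.2],"delta_rot": [0,0,0],"gripper": 0},{"delta_pos": [0,5.3,0.15],"delta_rot": [0,0,0],"gripper": 0},{"delta_pos": [0,6,0.1],"delta_rot": [0,0,0],"gripper": 0},{"delta_pos": [0,6.7,0],"delta_rot": [0,0,0],"gripper": 0},{"delta_pos": [0,7.4,-0.25],"delta_rot": [0,0,0],"gripper": 0},{"delta_pos": [0,8.1,-0.5],"delta_rot": [0,0,0],"gripper": 0},{"delta_pos": [0,8.8,-0.8],"delta_rot": [0,0,0],"gripper": 0},{"delta_pos": [0,9.4,-1.2],"delta_rot": [0,0,0],"gripper": 0},{"delta_pos": [0,10,-1.7],"delta_rot": [0,0,0],"gripper": 0},{"delta_pos": [0,10.5,-2.1],"delta_rot": [0,0,0],"gripper": 0},{"delta_pos": [0,10.5,-2.1],"delta_rot": [0,0,0],"gripper": 0}])

```text
clock: 11.9
position: [0.5461, -0.0621, 0.0949]
tcp_rot: [0.587, 0.395, 0.587, -0.394]
ft_force: [-0.5, 0.1, 0.4]
finger_gap: 0.006
```

```bash
python3 - <<'E'
from h import *
from station import robot,vision
import cv2
s=robot.get_state();show(s)
for n,(a,b,c,e) in {"scene":(170,290,180,340)}.items():
    im=vision.get_image(n)["frame"][a:b,c:e];cv2.imwrite(f"pics/{n}6.png",cv2.cvtColor(cv2.resize(im,None,fx=4,fy=4,interpolation=2),4))
E
```

```text
t 11.9 pos [ 0.5461 -0.0621  0.0949] loc [-8.5  8.2 94.9] F [-0.52  0.11  0.41] gap 0.006 q [-0.32  0.37  1.7   0.    1.07 -0.7 ]
tool axes in gutter frame
 [[ 0.00000000e+00  1.00017983e+00  5.61689727e-04]
 [ 0.00000000e+00  5.61689727e-04 -1.00017983e+00]
 [-1.00000000e+00  0.00000000e+00  0.00000000e+00]]
```

View pics/scene6.png

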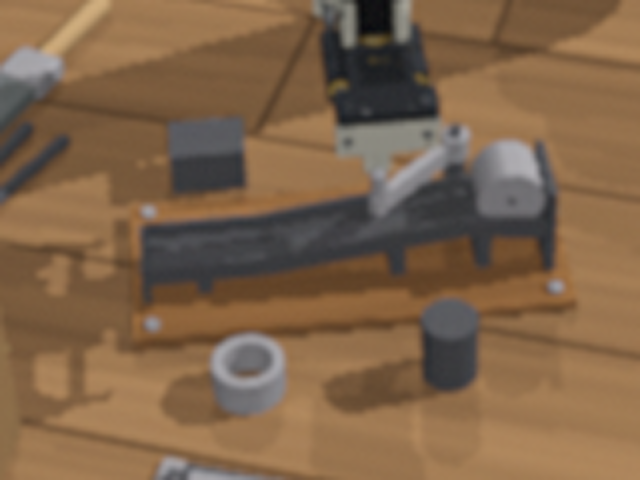

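The keeper has followed: stub at (378,178), over the gutter. Stage 2 goes round behind the stub and pushes uphill until closed.

Emit:
carry_out(motion=[{"delta_pos": [0,-0.8,0.5],"delta_rot": [0,0,0],"gripper": 0},{"delta_pos": [0,-1,2.3],"delta_rot": [0,0,0],"gripper": 0},{"delta_pos": [0,-1,2.5],"delta_rot": [0,0,0],"gripper": 0},{"delta_pos": [0,1.5,2.5],"delta_rot": [0,0,0],"gripper": 0},{"delta_pos": [0,2.4,2.3],"delta_rot": [0,0,0],"gripper": 0},{"delta_pos": [0,2.5,1.6],"delta_rot": [0,0,0],"gripper": 0},{"delta_pos": [0,2.6,0.9],"delta_rot": [0,0,0],"gripper": 0},{"delta_pos": [0,3.1,0.2],"delta_rot": [0,0,0],"gripper": 0},{"delta_pos": [0,3.6,-0.5],"delta_rot": [0,0,0],"gripper": 0},{"delta_pos": [0,4,-1.2],"delta_rot": [0,0,0],"gripper": 0},{"delta_pos": [0,4.2,-1.9],"delta_rot": [0,0,0],"gripper": 0},{"delta_pos": [0,4.5,-2.6],"delta_rot": [0,0,0],"gripper": 0},{"delta_pos": [0,4.7,-3.3],"delta_rot": [0,0,0],"gripper": 0},{"delta_pos": [0,4.8,-4],"delta_rot": [0,0,0],"gripper": 0},{"delta_pos": [0,4.8,-4.5],"delta_rot": [0,0,0],"gripper": 0},{"delta_pos": [0,4.8,-4.8],"delta_rot": [0,0,0],"gripper": 0},{"delta_pos": [0,4.8,-4.9],"delta_rot": [0,0,0],"gripper": 0}])

```text
clock: 14.08
position: [0.572, 0.0002, 0.0949]
tcp_rot: [0.587, 0.394, 0.586, -0.395]
ft_force: [1.8, -4.0, -1.5]
finger_gap: 0.004
```

```bash
python3 - <<'E'
from h import *
from station import robot,vision
import cv2
s=robot.get_state();show(s)
for n,(a,b,c,e) in {"scene":(170,290,180,340)}.items():
    im=vision.get_image(n)["frame"][a:b,c:e];cv2.imwrite(f"pics/{n}7.png",cv2.cvtColor(cv2.resize(im,None,fx=4,fy=4,interpolation=2),4))
E
```

```text
t 14.07 pos [5.72e-01 2.00e-04 9.49e-02] loc [39.1 56.1 94.9] F [ 1.75 -4.   -1.47] gap 0.004 q [-0.19  0.41  1.65 -0.    1.09 -0.58]
tool axes in gutter frame
 [[-3.77411981e-04  9.99802414e-01 -3.64355734e-04]
 [-9.26045461e-04 -3.64355734e-04 -9.99802414e-01]
 [-1.00000000e+00  0.00000000e+00  1.00000000e-03]]
```

View pics/scene7.png

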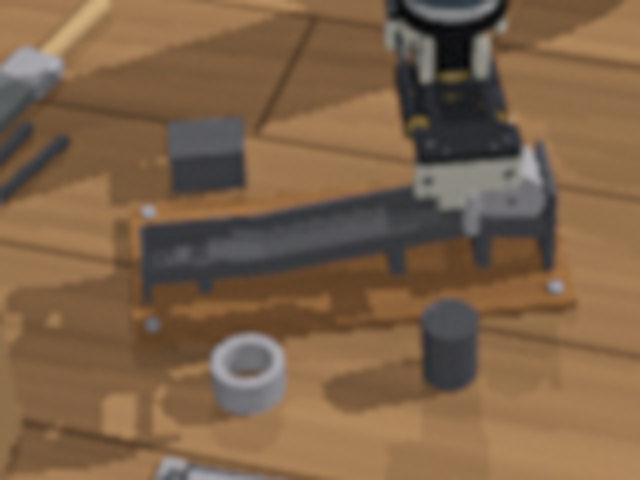

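The reaction is 4.4 N along -y with the finger held about 1 mm short of its target, which suggests the end stop. I push 2 mm more to confirm, then retreat.

Emit:
carry_out(motion=[{"delta_pos": [0,0,-0.1],"delta_rot": [0,0,0],"gripper": 0},{"delta_pos": [0,0,-0.2],"delta_rot": [0,0,0],"gripper": 0},{"delta_pos": [0,0,-0.2],"delta_rot": [0,0,0],"gripper": 0}])

```text
clock: 14.5
position: [0.5719, 0.0004, 0.095]
tcp_rot: [0.588, 0.394, 0.586, -0.395]
ft_force: [2.0, -9.3, -3.1]
finger_gap: 0.002
```

Emit:
carry_out(motion=[{"delta_pos": [0,0,0.8],"delta_rot": [0,0,0],"gripper": 0},{"delta_pos": [0,0,2.5],"delta_rot": [0,0,0],"gripper": 0},{"delta_pos": [-3,0,4],"delta_rot": [0,0,0],"gripper": 0},{"delta_pos": [-8,0,5],"delta_rot": [0,0,0],"gripper": 0},{"delta_pos": [-12,-4,7],"delta_rot": [0,0,0],"gripper": 0},{"delta_pos": [-14,-8,10],"delta_rot": [0,0,0],"gripper": 0},{"delta_pos": [-14,-12,14],"delta_rot": [0,0,0],"gripper": 0},{"delta_pos": [-14,-14,18],"delta_rot": [0,0,0],"gripper": 0},{"delta_pos": [-14,-14,18],"delta_rot": [0,0,0],"gripper": 0},{"delta_pos": [-14,-14,18],"delta_rot": [0,0,0],"gripper": 0}])

```text
clock: 15.75
position: [0.5091, -0.2168, 0.2347]
tcp_rot: [0.586, 0.395, 0.587, -0.395]
ft_force: [-0.6, 0.7, 0.3]
finger_gap: 0.008
```

```bash
python3 - <<'E'
from h import *
from station import robot,vision
import cv2
s=robot.get_state();show(s)
for n,(a,b,c,e) in {"scene":(170,290,180,340),"top":(130,260,230,400)}.items():
    im=vision.get_image(n)["frame"][a:b,c:e];cv2.imwrite(f"pics/{n}8.png",cv2.cvtColor(cv2.resize(im,None,fx=4,fy=4,interpolation=2),4))
E
```

```text
t 15.75 pos [ 0.5091 -0.2168  0.2347] loc [-101.1 -121.1  234.7] F [-0.62  0.75  0.33] gap 0.008 q [-0.6   0.26  1.5   0.    1.39 -0.99]
tool axes in gutter frame
 [[ 3.77411981e-04  1.00035105e+00 -1.66781318e-03]
 [ 9.26045461e-04 -1.66781318e-03 -1.00035105e+00]
 [-1.00000000e+00  0.00000000e+00 -1.00000000e-03]]
```

View pics/scene8.png

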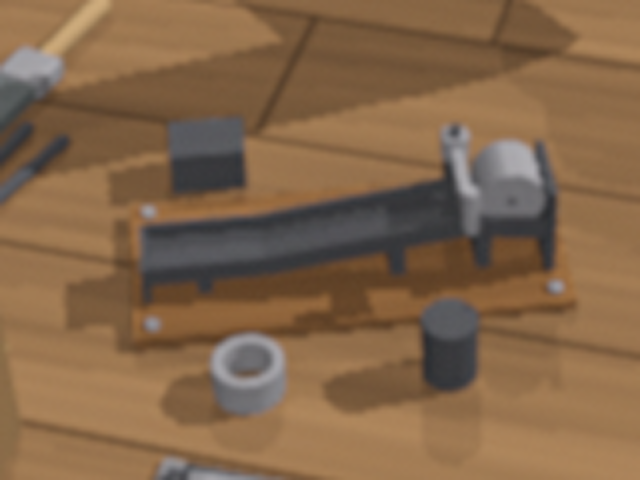

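View pics/top8.png

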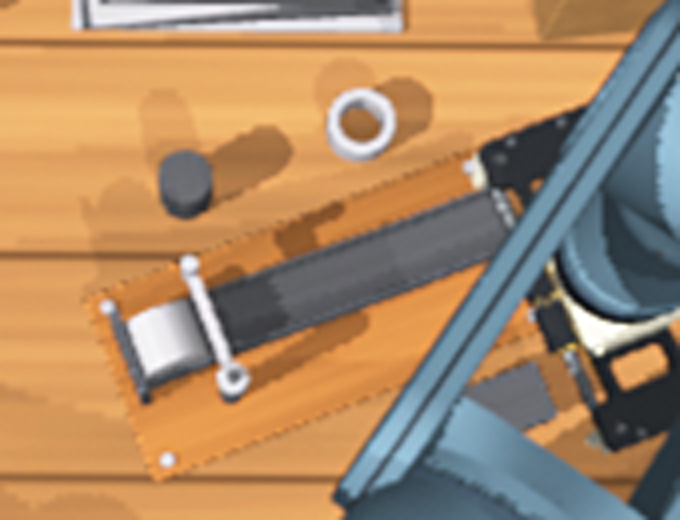

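The bar is straight across behind the billet in both views: in the top crop the pivot is at (232,377), the stub at (190,264) and the billet at (165,340). I check the angle, then hand in.

```bash
python3 - <<'E'
from h import *
from station import robot
c=lambda px,o:(np.array(px)+.5)/4-.5+o
def l(n,px,z,o): return G.inv().apply(ray(n,c(px,o),z)-P0)
for n,a,b,o in (("top",(232,377),(190,264),[230,130]),("scene",(455,132),(471,184),[180,170])):
    p=l(n,a,.098,o);s=l(n,b,.108,o);v=s-p;print(n,p.round(4),s.round(4),np.hypot(*v[:2]),"angle",2.094+np.arctan2(v[1],v[0]))
print("billet end",l("scene",(512,201),.076,[180,170]))
robot.finish_job()
E
```

```text
top [-0.0445  0.0725  0.098 ] [0.0403 0.0706 0.108 ] 0.08479778739094372 angle 2.0719647834432626
scene [-0.0363  0.0708  0.098 ] [0.0359 0.0721 0.108 ] 0.07217880607874669 angle 2.111856906692245
billet end [0.02237397 0.10497189 0.076     ]
the job is handed in; nothing more can be done
```

I pushed the billet with the shut fingertips up the ramp and over the crest. It rolled home against the stop. I then pushed the keeper stub in two stages until the bar reached its end stop, withdrew the arm and handed the job in at about 16 s.

**Billet:** it measures y ≈ 105 mm along the gutter, which is the seat position.

**Keeper:** the angle measures 2.07 rad from the top view and 2.11 rad from the scene view, against 2.094 closed. Pushing 2 mm further raised the reaction to about 10 N without the bar moving, which fits the end stop.

**Disagreement:** in the scene view the pivot–stub distance comes out at 72 mm, where it should be 85 mm. I put that down to a poor pixel reading of the pivot. The top view gives 85 mm, so I trust that one.

**Other things:** the blank, collar and swage looked unmoved in the last pictures. I did not measure them again, and I did not check the hammer, tongs, tin and brush up close. The arm is clear of everything. Wrist forces read at the end of each move peaked at about 10 N; I did not log them in between.

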